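# Take the seasoning jar from the tilt-out bin

### The job

Tilt the white bin of the dark steel caddy forward on its hinge as far as it goes, take out the seasoning jar standing at its back, and set the jar gently upright on the middle of the wooden board, between the ramekin and the shaker. Then push the empty bin fully shut, leaving the ramekin and the shaker where they stand.

Things in the scene. Friction and masses are not known exactly. Their poses are not given: they have to be found in the camera images.
- caddy: fixed dark steel housing, 170 deep (x), 174 wide (y), 178 high, open in front. Origin on the table under the middle of its front edge; x points into it, away from the robot, z up. Roof (underside 172 up) and full-height side cheeks cover only x = 83 to 172; in front of that the cheeks are 60 high and it is open above. While the bin is shut the roof is over the jar.
- bin (a joint): tilt of the white plastic bin in the caddy, rad: 0 shut, 0.7 tipped forward (top towards the robot) onto its stop; hinge line along the caddy's y. Stiff hinge, 0.3 N m of friction, no catch; opening takes 5 to 10 N at the lip. With the jar in it the bin sinks back from small tilts but stays put beyond 0.55; empty, it stays anywhere and must be pushed right home.
- bin_hinge (a point): middle of the bin's hinge line, fixed to the caddy, 12 behind its front edge and 20 above the table. From here, with the bin shut (caddy axes): front panel x = -12 to -7; inner floor z = 0, x = -7 to 136; divider 50 high at x = 66 to 70; back wall 55 high at x = 136
- bin_lip (a point): top middle of the rolled lip, 12 thick, 144 long, along the top of the bin's front panel; moves with the bin. Shut, it is 9.5 in front of and 100 above the hinge. Behind it the front compartment (to the divider) is empty, 73 deep, 150 wide, so fingers can reach in. Bin side walls 45 high, but 85 high from the front panel to 18 behind the hinge
- jar_center (a point): centre of the spice jar: cylinder with screw cap, 94 high, body 58 in diameter up to 78 from its foot, cap 52; 0.13 to 0.25 kg. z axis from foot to cap. It stands loose in the bin's back compartment, about 103 behind the hinge and within 20 of the middle across, and slides or leans a few mm against the divider as the bin tilts
- board_spot (a point): middle of the upper face of the brown wooden serving board, fixed, 85 wide (its x) by 260 long (its y) by 20 thick, its long side pointing roughly away from the robot: where the jar's foot goes
- ramekin_center (a point): centre of the white fluted ramekin, 68 in diameter, 41 high, loose on the board 90 from its middle on the side near the robot
- shaker_center (a point): centre of the pale steel shaker with a domed perforated top, 68 in diameter, 104 high, loose on the board 90 from its middle on the far side
Things that resemble listed ones, but are neither listed nor needed, are in the scene too. Leave any red look-alike of the part that bears jar_center alone. Leave any turquoise look-alike of the caddy alone.

How it is judged:
By the outcome, as a careful person would: the job done as asked, in the order asked, and still so for the second after the job is handed in, with the robot touching nothing.
It also fails if it takes over 69 s, if anything falls off the work surface, if the arm or the gripper's body presses on something with over 40 N, if the wrist force passes 120 N, or if a joint passes its speed limit or range.

### The arm

A 6-joint arm with a two-finger parallel gripper is mounted at the origin on a cart in front of the work surface, level with it; the furniture and walls round the work are solid. World frame = base frame: x ahead of the robot, y to its left, z up, the work surface at z = 0. Lengths are in m, angles in degrees, forces in N, time in s.
With the tool pointing down it reaches from about 0.25 to 0.85 m from the base axis. Payload 12.5 kg.
Tool frame: the origin (TCP) lies between the finger pads; the fingertips stand ahead of it and the grasp point (between the pads) is the TCP (robot.tcp_to_tips is the z of the fingertips in the tool frame, in m); z points along the fingers, y is the direction in which the jaws open and shut (so a half turn about z gives the same grasp; the last joint's range is limited). The gripper opens to 93 mm and grips with 3 to 60 N. Pads are 15 mm wide; open, the fingers measure 128 mm over their backs; the gripper's body (75 mm by 188 mm) begins 65 mm behind the grasp point.
Start: joints at [-69.993, 20.094, 94.641, -0, 65.266, -4.847], TCP at [0.231, -0.499, 0.238] pointing down, gripper open.
Joint ranges: [-157.81, 157.81], [-45, 120.19], [0.68, 151.7], [-89.99, 269.99], [4.06, 180], [-164.3, 164.3]. Speed limits (degrees/s): [127.2, 127.2, 159.86, 180, 180, 180].

### API

Orientations are given as a 3x3 rotation matrix whose columns are the frame's x, y, z axes.
In Python, from cell import robot gives the robot as it stands.
- The arm moves only by the tool jog_arm, never from a script. Its argument "commands" is a list of rows, each an object with "gripper": the gripper's target within -1 to 1 (fully open at 1, half-way at 0, shut at -1); "linear": the shift along the tool's x, y, z scaled (see below), a list of three; "twist": the turn, a rotation vector about the tool's x, y, z scaled (see below), a list of three. In form: [{"gripper": gripper, "linear": [x, y, z], "twist": [rx, ry, rz]}, ...]. A call has exactly 8 rows; each row shifts and turns the commanded pose from where the row before left it, along the tool's axes as they then stand; what a row does not reach is not made up. The controller multiplies each number of a shift by 30 mm and each number of a turn by 8 degrees. A row lasts 1/8 s, in which the tool goes at most 62.5 mm and 10.7 degrees, less where a joint would pass 70% of its speed; a pose out of reach is approached as far as the arm can. A call with a number of a shift or a turn outside -1 to 1 is refused whole. A call with a gripper value outside its range is refused whole. The fingers move at their own pace and stop on an object; "grip_force" is the grip in N (left out, the last holds). Time passes only in rows, so rows that do not move let the fingers close, or fill a call up. It gives the time, the measured TCP pose, the force and the opening at its end, in the units of the state.
- robot.observe(): the state, without advancing time (a new reading comes with each control period).
- robot.camera(name): name is "scene" or "side" or "wrist"; returns a dict with "img" (384x512x3 uint8, red, green, blue), "z_map" (384x512 float32, m along the optical axis (not along the pixel's ray), 0 where there is no reading), "fx", "fy", "cx", "cy" (pixels), "D" ([k1, k2, p1, p2, k3] as OpenCV has them; the pictures are not rectified), "R" (3x3) and "t" (3): a world point X has camera coordinates R X + t. Camera axes: x right, y down, z forward; pixel columns grow to the right and rows downward; lengths in m; the calibration is good to about 2 mm. A picture is of the moment at which its call begins.
- robot.finish_job(): hands the job in, once; it reports no verdict.
The state is a dict: "clock": time; "q": joint angles; "dq": joint speeds; "joint_torque": joint torques, N m; "tool_pos": TCP position; "tcp_rot": TCP orientation; "wrist_force": force on the tool from outside, world axes, zero at the start; "wrist_torque": the same for the moment, N m; "opening": opening from 0.0 (shut) to 1.0 (fully open).
Only numpy, scipy, OpenCV 4.12 (cv2) and the standard library are available. Lean on these libraries where they do the work, as an engineer would, in place of code of your own. Each camera call takes 0.05 s, during which the arm holds its last target. There are 200 camera calls.

## Working session

There is one attempt and no reset: what is moved stays moved. The work goes in short steps, Python scripts to look and compute and a tool call to move; the robot and the scene stay as the last step left them, time stands still between calls to the robot, and variables do not carry over. Pictures are saved under pics/ and viewed, about 8 in all and at most 12, crops included, and the job is handed in when it is done.

Besides the shell and the picture viewer there is one more tool, called as name([rows], argument=value, ...), one row to a line, values as JSON. jog_arm: Moves the arm, as the interface text tells. Shifts and turns lie within -1 to 1; 1 stands for 30 mm of shift or 8 degrees of turn. Its arguments: {"type":"object","properties":{"commands":{"type":"array","items":{"type":"object","properties":{"gripper":{"type":"number"},"linear":{"type":"array","items":{"type":"number","minimum":-1,"maximum":1}},"twist":{"type":"array","items":{"type":"number","minimum":-1,"maximum":1}}}}},"grip_force":{"type":"number"}},"required":["commands"]}

```bash
mkdir -p pics; ls; python3 - <<'E'
from cell import robot
import cv2,numpy as np
o=robot.observe();print({k:np.round(v,3).tolist() for k,v in o.items()},robot.tcp_to_tips)
ims=[]
for n in("scene","side"):
    c=robot.camera(n);np.savez(f"pics/{n}0.npz",**c);ims.append(c["img"][:,:,::-1]);print(n,c["fx"],c["D"],np.round(-np.array(c["R"]).T@c["t"],3),np.round(c["R"],2).tolist())
cv2.imwrite("pics/a.png",cv2.resize(ims[0],(800,600)))
cv2.imwrite("pics/b.png",cv2.resize(ims[1],(800,600)))
E
```

```text
pics
{'clock': 0.0, 'q': [-69.991, 20.122, 94.678, -0.001, 65.268, -4.849], 'dq': [0.004, 0.041, 0.062, 0.022, 0.077, -0.005], 'joint_torque': [-0.0, -49.732, -28.525, 0.07, 0.026, -0.0], 'tool_pos': [0.231, -0.499, 0.237], 'tcp_rot': [[0.907, 0.42, -0.0], [0.42, -0.907, 0.001], [0.0, -0.001, -1.0]], 'wrist_force': [-0.125, 0.702, -0.55], 'wrist_torque': [0.004, -0.054, -0.011], 'opening': 1.001} 0.019
scene 373.54917420451477 [0.00679638 0.         0.         0.         0.        ] [-0.056  0.747  0.789] [[-0.75, -0.66, -0.01], [-0.4, 0.46, -0.79], [0.53, -0.59, -0.61]]
side 480.8713631649048 [-0.12321103  0.          0.          0.          0.        ] [ 0.996 -0.346  1.188] [[0.67, 0.74, 0.0], [0.64, -0.58, -0.5], [-0.37, 0.34, -0.86]]
```

View pics/a.png

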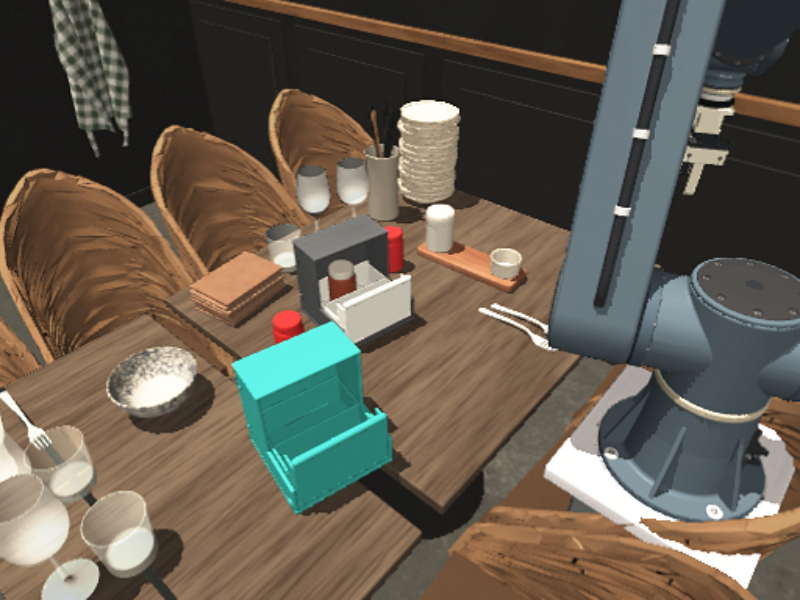

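View pics/b.png

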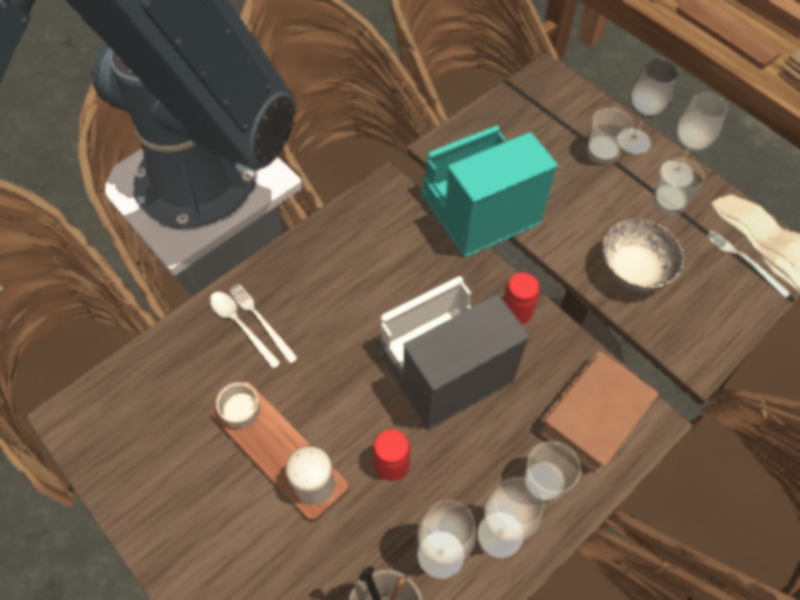

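Candidates, in 800x600 pixels:
- **Caddies:** the dark one with the white bin is at scene (350,280) and side (465,355). The turquoise look-alike is at scene (310,420).
- **Jars:** the brown-red jar with a grey cap, inside the dark caddy, is at scene (342,285). The red look-alikes are at scene (392,250) and (288,328).
- **Board:** at scene (470,265), with the ramekin at (505,263) and the shaker at (440,228).

I choose the dark caddy and the grey-capped jar, and will measure them with a close crop.

```bash
cat >h.py <<'E'
import numpy as np,cv2
def pts(c):
    h,w=c["z_map"].shape;u,v=np.meshgrid(np.arange(w,dtype=float),np.arange(h,dtype=float))
    K=np.array([[c["fx"],0,c["cx"]],[0,c["fy"],c["cy"]],[0,0,1.]])
    n=cv2.undistortPoints(np.stack([u,v],-1).reshape(-1,1,2),K,np.array(c["D"])).reshape(h,w,2)
    z=c["z_map"][...,None].astype(float)
    P=np.concatenate([n*z,z],-1)
    P=(P-np.array(c["t"]))@np.array(c["R"])
    P[c["z_map"]==0]=np.nan
    return P
def rect(X):
    return [np.round(x,4) for x in cv2.minAreaRect((X*1000).astype(np.float32))]
E
python3 - <<'E'
from h import *
sc=dict(np.load("pics/scene0.npz"));sd=dict(np.load("pics/side0.npz"))
P=pts(sd);S=pts(sc)
def box(a,b): # 800x600 box
    m=np.zeros((384,512),bool);m[int(a[1]*.64):int(b[1]*.64),int(a[0]*.64):int(b[0]*.64)]=1;return m
# table check
t=P[box((300,280),(360,330))];print("table z",np.nanmedian(t[:,2]), np.nanmedian(S[box((420,340),(480,400))][:,2]))
m=box((395,290),(535,425))&(abs(P[...,2]-.178)<.008)
print("roof",m.sum(),rect(P[m][:,:2]),np.median(P[m][:,2]))
hsv=cv2.cvtColor(sd["img"],cv2.COLOR_RGB2HSV);hs=cv2.cvtColor(sc["img"],cv2.COLOR_RGB2HSV)
m=box((370,270),(480,370))&(P[...,2]>.108)&(P[...,2]<.13)&(hsv[...,1]<60)&(hsv[...,2]>110)
print("lip side",m.sum(),rect(P[m][:,:2]),np.median(P[m],0))
m=box((330,270),(415,340))&(S[...,2]>.105)&(S[...,2]<.13)&(hs[...,1]<60)&(hs[...,2]>110)
print("lip scene",m.sum(),rect(S[m][:,:2]),np.median(S[m],0))
m=box((200,370),(360,525))&(abs(P[...,2]-.02)<.006)&(hsv[...,1]>90)
print("board",m.sum(),rect(P[m][:,:2]),np.median(P[m][:,2]))
for n,b,lo,hi in(("ram",((210,375),(265,430)),.05,.07),("shk",((280,440),(340,510)),.085,.14)):
    m=box(*b)&(P[...,2]>lo)&(P[...,2]<hi);X=P[m];(x,y),r=cv2.minEnclosingCircle((X[:,:2]*1000).astype(np.float32));print(n,m.sum(),x,y,r,X[:,2].max())
for n,b in(("ramS",((485,243),(525,285))),("shkS",((420,200),(458,255)))):
    m=box(*b)&(S[...,2]>.045)&(S[...,2]<.15);X=S[m];print(n,m.sum(),rect(X[:,:2]),X[:,2].max())
m=box((322,255),(362,300))&(S[...,2]>.06)&(S[...,2]<.13);X=S[m];print("jar",m.sum(),np.round(np.median(X,0),3),X.min(0),X.max(0))
for n,b in(("redA",((500,270),(545,325))),("redB",((370,425),(415,480)))):
    m=box(*b)&(hsv[...,1]>200)&(P[...,2]>.02);print(n,rect(P[m][:,:2]),P[m][:,2].max())
a=sc["img"][120:240,170:300,::-1];cv2.imwrite("pics/c.png",cv2.resize(a,None,fx=5,fy=5,interpolation=2))
E
```

```text
table z 0.0006330601717206776 -9.608573695197301e-05
roof 2486 [array([686.4571,  76.1035]), array([174.1944,  90.7585]), np.float64(78.5468)] 0.17833073715140266
lip side 271 [array([575.1283,  83.2625]), array([ 77.6031, 181.7343]), np.float64(10.0126)] [0.56531958 0.10159454 0.11854573]
lip scene 298 [array([593.2244,  85.6776]), array([145.7901, 130.7753]), np.float64(58.5907)] [0.56577999 0.10646841 0.11497868]
board 1799 [array([ 571.7682, -222.5488]), array([261.454 ,  85.9009]), np.float64(2.7243)] 0.020708469360220284
ram 168 481.4026184082031 -228.1742401123047 34.961151123046875 0.06774985719003936
shk 746 659.8079223632812 -218.5269012451172 35.856868743896484 0.1296111412744558
ramS 156 [array([ 480.8033, -229.6641]), array([67.8054, 67.9287]), np.float64(74.3671)] 0.06555662757377971
shkS 425 [array([ 657.3134, -213.3298]), array([64.284 , 65.2046]), np.float64(68.0641)] 0.125744323903125
jar 591 [0.673 0.097 0.092] [0.5684675  0.00513421 0.06018424] [0.7297103  0.15569944 0.12373126]Traceback (most recent call last):
  File "<stdin>", line 23, in <module>
    return umr_maximum(a, axis, None, out, keepdims, initial, where)
ValueError: zero-size array to reduction operation maximum which has no identity
```

```bash
cat >>h.py <<'E'
from scipy.spatial.transform import Rotation as Ro
yaw=np.deg2rad(-11.45);ex=np.array([np.cos(yaw),np.sin(yaw),0]);ey=np.array([-np.sin(yaw),np.cos(yaw),0]);ez=np.array([0,0,1.])
O=np.array([.5615,.1014,0])
def cad(P): d=np.asarray(P)-O;return np.stack([d@ex,d@ey,d@ez],-1)
def box(a,b):
    m=np.zeros((384,512),bool);m[int(a[1]*.64):int(b[1]*.64),int(a[0]*.64):int(b[0]*.64)]=1;return m
E
python3 - <<'E'
from h import *
sc=dict(np.load("pics/scene0.npz"));S=pts(sc);C=cad(S)
m=box((300,240),(380,320))&(C[...,0]>.087)&(C[...,0]<.15)&(abs(C[...,1])<.06)&(C[...,2]>.05)
X=C[m]
for lo,hi,r in((.05,.09,.029),(.1,.113,.026)):
    k=X[(X[:,2]>lo)&(X[:,2]<hi)];k=k[:,:2]
    from scipy.optimize import least_squares
    s=least_squares(lambda p:np.hypot(*(k-p).T)-r,[.115,0],loss='soft_l1',f_scale=.002);print(len(k),s.x,np.abs(s.fun).mean())
a=sc["img"][120:240,170:300,::-1];cv2.imwrite("pics/c.png",cv2.resize(a,None,fx=5,fy=5,interpolation=2))
E
```

```text
182 [0.1188713  0.01334464] 0.010075792881442527
70 [0.11430733 0.01234567] 0.003969166312311172
```

jog_arm([
  {"gripper": -1, "linear": [0, 0, 0], "twist": [0, 0, 0.9]},
  {"gripper": -1, "linear": [0, 0, 0], "twist": [0, 0, 0.9]},
  {"gripper": -1, "linear": [0, 0, 0], "twist": [0, 0, 0.9]},
  {"gripper": -1, "linear": [0, 0, 0], "twist": [0, 0, 0.9]},
  {"gripper": -1, "linear": [0, 0, 0], "twist": [0, 0, 0.9]},
  {"gripper": -1, "linear": [0.35, -1, 0], "twist": [0, 0, 0]},
  {"gripper": -1, "linear": [0.35, -1, 0], "twist": [0, 0, 0]},
  {"gripper": -1, "linear": [0.35, -1, 0], "twist": [0, 0, 0]},
], grip_force=20)

```text
clock: 1.1
tool_pos: [0.2798, -0.4158, 0.2374]
tcp_rot: [[0.981, -0.194, -0.0], [-0.194, -0.981, 0.001], [-0.0, -0.0, -1.0]]
wrist_force: [0.0, -0.0, -0.5]
opening: 0.189
```

View pics/c.png

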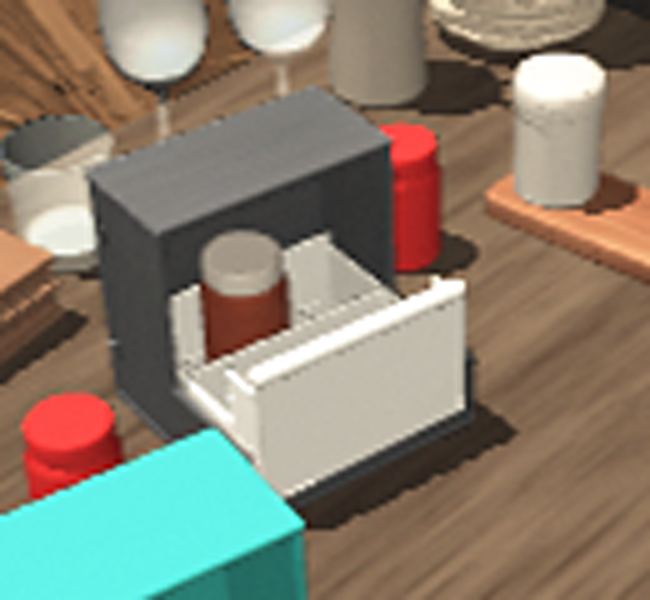

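The crop shows the grey-capped jar at about (243,295), in the white bin under the dark roof and slightly towards +y. Both red jars stand outside the caddy, so this is the right one.

jog_arm([
  {"gripper": -1, "linear": [0.38, -1, 0], "twist": [0, 0, 0]},
  {"gripper": -1, "linear": [0.38, -1, 0], "twist": [0, 0, 0]},
  {"gripper": -1, "linear": [0.38, -1, 0], "twist": [0, 0, 0]},
  {"gripper": -1, "linear": [0.38, -1, 0], "twist": [0, 0, 0]},
  {"gripper": -1, "linear": [0.38, -1, 0], "twist": [0, 0, 0]},
  {"gripper": -1, "linear": [0.38, -1, 0], "twist": [0, 0, 0]},
  {"gripper": -1, "linear": [0.38, -1, 0], "twist": [0, 0, 0]},
  {"gripper": -1, "linear": [0.38, -1, 0], "twist": [0, 0, 0]},
])

```text
clock: 2.1
tool_pos: [0.4157, -0.198, 0.2375]
tcp_rot: [[0.981, -0.193, -0.0], [-0.193, -0.981, 0.0], [-0.0, -0.0, -1.0]]
wrist_force: [-0.1, -0.1, 0.3]
opening: 0.004
```

jog_arm([
  {"gripper": -1, "linear": [0.38, -1, 0], "twist": [0, 0, 0]},
  {"gripper": -1, "linear": [0.38, -1, 0], "twist": [0, 0, 0]},
  {"gripper": -1, "linear": [0.38, -1, 0], "twist": [0, 0, 0]},
  {"gripper": -1, "linear": [0.38, -1, 0], "twist": [0, 0, 0]},
  {"gripper": -1, "linear": [0.38, -1, 0], "twist": [0, 0, 0]},
  {"gripper": -1, "linear": [0.38, -1, 0], "twist": [0, 0, 0]},
  {"gripper": -1, "linear": [0.38, -1, 0], "twist": [0, 0, 0]},
  {"gripper": -1, "linear": [0.38, -1, 0], "twist": [0, 0, 0]},
])

```text
clock: 3.1
tool_pos: [0.5516, 0.0198, 0.2374]
tcp_rot: [[0.981, -0.193, -0.001], [-0.193, -0.981, -0.0], [-0.001, 0.0, -1.0]]
wrist_force: [0.3, 0.2, 0.0]
opening: 0.005
```

jog_arm([
  {"gripper": -1, "linear": [0.35, -0.91, 0], "twist": [0, 0, 0.02]},
  {"gripper": -1, "linear": [0.35, -0.91, 0], "twist": [0, 0, 0.02]},
  {"gripper": -1, "linear": [0.35, -0.91, 0], "twist": [0, 0, 0]},
  {"gripper": -1, "linear": [0, 0, 0.7], "twist": [0, 0, 0]},
  {"gripper": -1, "linear": [0, 0, 0.7], "twist": [0, 0, 0]},
  {"gripper": -1, "linear": [0, 0, 0.7], "twist": [0, 0, 0]},
  {"gripper": -1, "linear": [0, 0, 0], "twist": [0, 0, 0]},
  {"gripper": -1, "linear": [0, 0, 0], "twist": [0, 0, 0]},
])

```text
clock: 4.1
tool_pos: [0.5985, 0.093, 0.1754]
tcp_rot: [[0.98, -0.199, 0.001], [-0.199, -0.98, 0.0], [0.001, -0.0, -1.0]]
wrist_force: [-1.0, 0.7, 0.7]
opening: 0.005
```

```bash
python3 - <<'E'
from cell import robot
import cv2
a=robot.camera("scene")["img"][90:240,150:310,::-1];b=robot.camera("wrist")["img"][:,:,::-1]
a=cv2.resize(a,(400,375));b=cv2.resize(b,(400,300));b=cv2.copyMakeBorder(b,0,75,0,0,0)
cv2.imwrite("pics/d.png",cv2.hconcat([a,b]))
E
```

```text
(no output)
```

View pics/d.png

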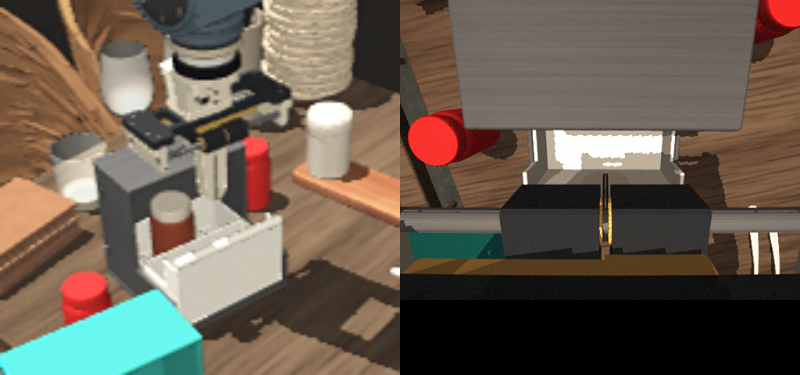

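The left half shows the closed fingers at (210,170) above the empty front compartment, ahead of the roof and clear of the jar at (172,225). The right half (wrist camera) agrees. Next I lower and approach the lip.

jog_arm([
  {"gripper": -1, "linear": [0, 0, 0.6], "twist": [0, 0, 0]},
  {"gripper": -1, "linear": [0, 0, 0.6], "twist": [0, 0, 0]},
  {"gripper": -1, "linear": [0, 0, 0.6], "twist": [0, 0, 0]},
  {"gripper": -1, "linear": [0, 0, 0.33], "twist": [0, 0, 0]},
  {"gripper": -1, "linear": [0, 0, 0], "twist": [0, 0, 0]},
  {"gripper": -1, "linear": [-0.25, 0, 0], "twist": [0, 0, 0]},
  {"gripper": -1, "linear": [-0.25, 0, 0], "twist": [0, 0, 0]},
  {"gripper": -1, "linear": [0, 0, 0], "twist": [0, 0, 0]},
])

```text
clock: 5.2
tool_pos: [0.5831, 0.0962, 0.1112]
tcp_rot: [[0.98, -0.198, 0.0], [-0.198, -0.98, 0.0], [0.0, -0.0, -1.0]]
wrist_force: [0.2, 0.5, 0.6]
opening: 0.003
```

jog_arm([
  {"gripper": -1, "linear": [-0.17, 0, 0], "twist": [0, 0, 0]},
  {"gripper": -1, "linear": [-0.21, 0, 0], "twist": [0, 0.5, 0]},
  {"gripper": -1, "linear": [-0.21, 0, 0], "twist": [0, 0.5, 0]},
  {"gripper": -1, "linear": [-0.21, 0, 0], "twist": [0, 0.5, 0]},
  {"gripper": -1, "linear": [-0.21, 0, 0], "twist": [0, 0.5, 0]},
  {"gripper": -1, "linear": [-0.21, 0, 0], "twist": [0, 0.5, 0]},
  {"gripper": -1, "linear": [-0.21, 0, 0], "twist": [0, 0.5, 0]},
  {"gripper": -1, "linear": [-0.21, 0, 0], "twist": [0, 0.5, 0]},
])

```text
clock: 6.2
tool_pos: [0.5387, 0.1055, 0.1035]
tcp_rot: [[0.865, -0.199, 0.46], [-0.176, -0.98, -0.092], [0.469, -0.001, -0.883]]
wrist_force: [5.7, -7.3, 2.5]
opening: 0.003
```

jog_arm([
  {"gripper": -1, "linear": [-0.21, 0, 0], "twist": [0, 0.5, 0]},
  {"gripper": -1, "linear": [-0.21, 0, 0], "twist": [0, 0.5, 0]},
  {"gripper": -1, "linear": [-0.2, 0, 0], "twist": [0, 0.5, 0]},
  {"gripper": -1, "linear": [-0.05, 0, 0], "twist": [0, 0, 0]},
  {"gripper": -1, "linear": [-0.05, 0, 0], "twist": [0, 0, 0]},
  {"gripper": -1, "linear": [0, 0, 0], "twist": [0, 0, 0]},
  {"gripper": -1, "linear": [0, 0, 0], "twist": [0, 0, 0]},
  {"gripper": -1, "linear": [0, 0, 0], "twist": [0, 0, 0]},
])

```text
clock: 7.2
tool_pos: [0.5414, 0.0957, 0.1409]
tcp_rot: [[0.813, -0.176, 0.555], [-0.15, -0.984, -0.091], [0.563, -0.009, -0.827]]
wrist_force: [-0.2, -0.6, -0.3]
opening: 0.004
```

```bash
python3 - <<'E'
from cell import robot
import cv2,numpy as np
from h import *
print(np.round(robot.observe()["q"],1))
c=robot.camera("scene");a=c["img"][90:240,150:310,::-1];d=robot.camera("side");b=d["img"][150:290,220:360,::-1]
np.savez("pics/scene1.npz",**c)
cv2.imwrite("pics/e.png",cv2.hconcat([cv2.resize(a,(400,400)),cv2.resize(b,(400,400))]))
E
```

```text
[ 10.3  19.7 120.6 -57.6  12.9 164.3]
```

View pics/e.png

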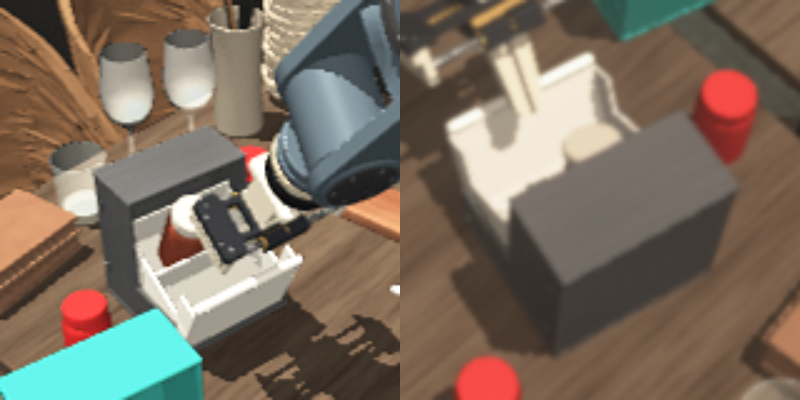

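The left half shows the bin tilted far forward, with its lip at about (270,275) and the jar leaning at (180,235). The right half shows the fingers still inside behind the lip, at (515,85). Joint 6 ran into its 164.3° limit with joint 4 at -57.6°. I'll retreat, level the tool and half-turn it about its axis (the same grasp) to give joint 6 room.

jog_arm([
  {"gripper": -1, "linear": [0, 0, -1], "twist": [0, 0, 0]},
  {"gripper": -1, "linear": [0, 0, -1], "twist": [0, 0, 0]},
  {"gripper": -1, "linear": [0, 0, -1], "twist": [0, -0.6, 0]},
  {"gripper": -1, "linear": [0, 0, 0], "twist": [0, -0.7, 0]},
  {"gripper": -1, "linear": [0, 0, 0], "twist": [0, -0.7, 0]},
  {"gripper": -1, "linear": [0, 0, 0], "twist": [0, -0.7, 0]},
  {"gripper": -1, "linear": [0, 0, 0], "twist": [0, -0.8, 0]},
  {"gripper": -1, "linear": [0, 0, 0], "twist": [0, -0.75, 0]},
])

```text
clock: 8.3
tool_pos: [0.4937, 0.1025, 0.2131]
tcp_rot: [[0.984, -0.178, 0.013], [-0.178, -0.984, 0.004], [0.012, -0.007, -1.0]]
wrist_force: [0.6, -0.2, 0.8]
opening: 0.007
```

```bash
python3 - <<'E'
from cell import robot
from h import *
o=robot.observe();print(np.round(o["q"],2).tolist(),o["tool_pos"])
C=np.concatenate([cad(pts(robot.camera(n)))[None] for n in("scene",)])[0]
c=robot.camera("scene");hs=cv2.cvtColor(c["img"],cv2.COLOR_RGB2HSV)
m=(hs[...,1]<60)&(hs[...,2]>120)&(abs(C[...,1])<.07)&(C[...,0]>-.12)&(C[...,0]<.03)&(C[...,2]>.06)&(C[...,2]<.13)
X=C[m];print(m.sum());
z=X[:,2].max();print("lip top z",np.percentile(X[:,2],[90,98]),X[X[:,2]>np.percentile(X[:,2],90)].mean(0),X[:,0].min())
E
```

```text
[6.36, 16.64, 103.34, 0.19, 59.24, 106.53] [0.49365025 0.10254129 0.21307112]
314
lip top z [0.10649664 0.10763818] [-0.04194487  0.00193054  0.10727702] -0.04840044878305634
```

jog_arm([
  {"gripper": -1, "linear": [0, 0, -0.2], "twist": [0, 0, -0.93]},
  {"gripper": -1, "linear": [0, 0, -0.2], "twist": [0, 0, -0.93]},
  {"gripper": -1, "linear": [0, 0, -0.2], "twist": [0, 0, -0.93]},
  {"gripper": -1, "linear": [0, 0, -0.2], "twist": [0, 0, -0.93]},
  {"gripper": -1, "linear": [0, 0, 0], "twist": [0, 0, -0.93]},
  {"gripper": -1, "linear": [0, 0, 0], "twist": [0, 0, -0.93]},
  {"gripper": -1, "linear": [0, 0, 0], "twist": [0, 0, -0.93]},
  {"gripper": -1, "linear": [0, 0, 0], "twist": [0, 0, -0.93]},
])

```text
clock: 9.4
tool_pos: [0.4928, 0.1024, 0.2366]
tcp_rot: [[0.649, 0.76, 0.019], [0.76, -0.65, 0.003], [0.014, 0.013, -1.0]]
wrist_force: [0.6, -0.1, -0.9]
opening: 0.008
```

jog_arm([
  {"gripper": -1, "linear": [0, 0, 0], "twist": [0, 0, -0.93]},
  {"gripper": -1, "linear": [0, 0, 0], "twist": [0, 0, -0.93]},
  {"gripper": -1, "linear": [0, 0, 0], "twist": [0, 0, -0.93]},
  {"gripper": -1, "linear": [0, 0, 0], "twist": [0, 0, -0.93]},
  {"gripper": -1, "linear": [0, 0, 0], "twist": [0, 0, -0.93]},
  {"gripper": -1, "linear": [0, 0, 0], "twist": [0, 0, -0.93]},
  {"gripper": -1, "linear": [0, 0, 0], "twist": [0, 0, -0.93]},
  {"gripper": -1, "linear": [0, 0, 0], "twist": [0, 0, -0.93]},
])

```text
clock: 10.4
tool_pos: [0.4928, 0.1024, 0.2366]
tcp_rot: [[-0.326, 0.945, 0.019], [0.945, 0.326, 0.003], [-0.004, 0.018, -1.0]]
wrist_force: [-1.0, 0.3, 0.3]
opening: 0.005
```

jog_arm([
  {"gripper": -1, "linear": [0, 0, 0], "twist": [0, 0, -0.93]},
  {"gripper": -1, "linear": [0, 0, 0], "twist": [0, 0, -0.93]},
  {"gripper": -1, "linear": [0, 0, 0], "twist": [0, 0, -0.93]},
  {"gripper": -1, "linear": [0, 0, 0], "twist": [0, 0, -0.93]},
  {"gripper": -1, "linear": [0, 0, 0], "twist": [0, 0, -0.93]},
  {"gripper": -1, "linear": [0, 0, 0], "twist": [0, 0, -0.93]},
  {"gripper": -1, "linear": [0, 0, 0], "twist": [0, 0, -0.93]},
  {"gripper": -1, "linear": [0, 0, 0], "twist": [0, 0, -0.93]},
])

```text
clock: 11.4
tool_pos: [0.4928, 0.1024, 0.2366]
tcp_rot: [[-0.98, 0.199, 0.019], [0.199, 0.98, 0.003], [-0.018, 0.006, -1.0]]
wrist_force: [-1.0, -0.4, -0.3]
opening: 0.005
```

```bash
cat >>h.py <<'E'
def info(robot):
    o=robot.observe();p=cad(o["tool_pos"]);R=np.array(o["tcp_rot"]);z=R[:,2]
    print("t",round(o["clock"],2),"q",np.round(o["q"],1).tolist(),"caddy",np.round(p*1000,1).tolist(),"world",np.round(o["tool_pos"],4).tolist(),"open",round(o["opening"],3),
     "pitch fwd",round(np.degrees(np.arctan2(z@ex,-z[2])),1),"side",round(np.degrees(np.arctan2(z@ey,-z[2])),1),"yaw x",round(np.degrees(np.arctan2(R[1,0],R[0,0])),1),"F",np.round(o["wrist_force"],1).tolist())
    return o
def lip(robot):
    c=robot.camera("scene");C=cad(pts(c));hs=cv2.cvtColor(c["img"],cv2.COLOR_RGB2HSV)
    m=(hs[...,1]<60)&(hs[...,2]>120)&(abs(C[...,1])<.07)&(C[...,0]>-.12)&(C[...,0]<.03)&(C[...,2]>.06)&(C[...,2]<.13)
    X=C[m];X=X[X[:,2]>np.percentile(X[:,2],90)].mean(0);print("lip",np.round(X*1000,1),"tilt",round(np.degrees(np.arctan2(.012-X[0],X[2]-.02))-5.4,1))
def want(robot,cx,cy,z,pitch=None):
    o=robot.observe();R=np.array(o["tcp_rot"]);d=np.array([cx,cy,z])/1000-cad(o["tool_pos"]);d=d[0]*ex+d[1]*ey+d[2]*ez
    print("tool units",np.round(R.T@d/.03,2).tolist())
E
python3 - <<'E'
from cell import robot
from h import *
info(robot);want(robot,-31,0,175);lip(robot)
E
```

```text
t 11.4 q [6.4, 14.8, 102.1, 0.0, 62.0, -72.1] caddy [-67.5, -12.6, 236.6] world [0.4928, 0.1024, 0.2366] open 0.005 pitch fwd 1.0 side 0.4 yaw x 168.5 F [-1.0, -0.4, -0.3]
tool units [-1.18, 0.41, 2.08]
lip [-41.9   3.6 107.2] tilt 26.3
```

jog_arm([
  {"gripper": -1, "linear": [-0.4, 0.14, 0.7], "twist": [0, 0, 0]},
  {"gripper": -1, "linear": [-0.4, 0.14, 0.7], "twist": [0, 0, 0]},
  {"gripper": -1, "linear": [-0.38, 0.13, 0.68], "twist": [0, 0, 0]},
  {"gripper": -1, "linear": [0, 0, 0], "twist": [0, -0.75, 0]},
  {"gripper": -1, "linear": [0, 0, 0], "twist": [0, -0.75, 0]},
  {"gripper": -1, "linear": [0, 0, 0], "twist": [0, -0.75, 0]},
  {"gripper": -1, "linear": [0, 0, 0], "twist": [0, -0.75, 0]},
  {"gripper": -1, "linear": [0, 0, 0], "twist": [0, 0, 0]},
])

```text
clock: 12.45
tool_pos: [0.53, 0.1079, 0.1748]
tcp_rot: [[-0.888, 0.203, 0.413], [0.187, 0.979, -0.079], [-0.42, 0.007, -0.907]]
wrist_force: [0.1, 0.4, -0.2]
opening: 0.006
```

```bash
python3 - <<'E'
from cell import robot
from h import *
info(robot);want(robot,-6,0,112);
E
```

```text
t 12.45 q [10.8, 16.1, 114.7, -19.8, 27.2, -51.5] caddy [-32.2, 0.1, 174.8] world [0.53, 0.1079, 0.1748] open 0.006 pitch fwd 24.9 side 0.3 yaw x 168.1 F [0.1, 0.4, -0.2]
tool units [0.09, -0.01, 2.27]
```

jog_arm([
  {"gripper": -1, "linear": [0, 0, 0.6], "twist": [0, 0, 0]},
  {"gripper": -1, "linear": [0, 0, 0.6], "twist": [0, 0, 0]},
  {"gripper": -1, "linear": [0, 0, 0.6], "twist": [0, 0, 0]},
  {"gripper": -1, "linear": [0, 0, 0.47], "twist": [0, 0, 0]},
  {"gripper": -1, "linear": [0, 0, 0], "twist": [0, 0, 0]},
  {"gripper": -1, "linear": [0.25, 0, 0], "twist": [0, 0, 0]},
  {"gripper": -1, "linear": [0.25, 0, 0], "twist": [0, 0, 0]},
  {"gripper": -1, "linear": [0, 0, 0], "twist": [0, 0, 0]},
])

```text
clock: 13.45
tool_pos: [0.5455, 0.105, 0.107]
tcp_rot: [[-0.888, 0.202, 0.413], [0.186, 0.979, -0.08], [-0.42, 0.006, -0.907]]
wrist_force: [0.2, 0.4, 0.4]
opening: 0.005
```

```bash
python3 - <<'E'
from cell import robot
from h import *
info(robot);want(robot,-45,0,92);lip(robot)
E
```

```text
t 13.45 q [10.1, 24.5, 115.2, -27.8, 18.9, -43.4] caddy [-16.4, 0.3, 107.0] world [0.5455, 0.105, 0.107] open 0.005 pitch fwd 24.9 side 0.3 yaw x 168.2 F [0.2, 0.4, 0.4]
tool units [1.08, -0.02, 0.05]
lip [-34.    7.2 111.4] tilt 21.3
```

jog_arm([
  {"gripper": -1, "linear": [0.2, 0, 0.0], "twist": [0, 0, 0]},
  {"gripper": -1, "linear": [0.2, 0, 0], "twist": [0, -0.1, 0]},
  {"gripper": -1, "linear": [0.2, 0, 0], "twist": [0, -0.1, 0]},
  {"gripper": -1, "linear": [0.2, 0, 0], "twist": [0, -0.1, 0]},
  {"gripper": -1, "linear": [0.2, 0, 0.05], "twist": [0, -0.1, 0]},
  {"gripper": -1, "linear": [0.1, 0, 0], "twist": [0, -0.1, 0]},
  {"gripper": -1, "linear": [0, 0, 0], "twist": [0, 0, 0]},
  {"gripper": -1, "linear": [0, 0, 0], "twist": [0, 0, 0]},
])

```text
clock: 14.5
tool_pos: [0.5189, 0.1111, 0.092]
tcp_rot: [[-0.856, 0.202, 0.476], [0.181, 0.979, -0.091], [-0.485, 0.008, -0.875]]
wrist_force: [6.1, -0.7, 1.1]
opening: 0.004
```

```bash
python3 - <<'E'
from cell import robot
from h import *
info(robot);want(robot,-45,0,92);lip(robot)
E
```

```text
t 14.5 q [12.4, 24.5, 121.1, -56.6, 13.3, -12.6] caddy [-43.7, 1.1, 92.0] world [0.5189, 0.1111, 0.092] open 0.004 pitch fwd 29.0 side 0.3 yaw x 168.1 F [6.1, -0.7, 1.1]
tool units [0.04, -0.04, -0.02]
lip [-34.9  18.8 115.7] tilt 20.7
```

jog_arm([
  {"gripper": -1, "linear": [0.1, 0, 0.05], "twist": [0, 0, 0]},
  {"gripper": -1, "linear": [0.1, 0, 0.05], "twist": [0, 0, 0]},
  {"gripper": -1, "linear": [0.1, 0, 0.05], "twist": [0, 0, 0]},
  {"gripper": -1, "linear": [0, 0, 0], "twist": [0, 0, 0]},
  {"gripper": -1, "linear": [0, 0, 0], "twist": [0, 0, 0]},
  {"gripper": -1, "linear": [0, 0, 0], "twist": [0, 0, 0]},
  {"gripper": -1, "linear": [0, 0, 0], "twist": [0, 0, 0]},
  {"gripper": -1, "linear": [0, 0, 0], "twist": [0, 0, 0]},
])

```text
clock: 15.55
tool_pos: [0.52, 0.1127, 0.0896]
tcp_rot: [[-0.849, 0.202, 0.489], [0.181, 0.979, -0.091], [-0.497, 0.012, -0.868]]
wrist_force: [16.9, -9.5, 38.9]
opening: 0.003
```

```bash
sed -i 's/(abs(C\[...,1\])<.07)&(C\[...,0\]>-.12)/(abs(C[...,1]+.0)<.07)\&(abs(C[...,1])>.035)\&(C[...,0]>-.12)/' h.py; python3 - <<'E'
from cell import robot
from h import *
info(robot);want(robot,-45,0,92);lip(robot)
E
```

```text
t 15.55 q [12.7, 24.9, 121.4, -62.7, 12.7, -6.2] caddy [-42.9, 2.8, 89.6] world [0.52, 0.1127, 0.0896] open 0.003 pitch fwd 29.8 side 0.5 yaw x 167.9 F [16.9, -9.5, 38.9]
tool units [0.02, -0.09, -0.1]
lip [ 29.   60.7 102.7] tilt -17.1
```

jog_arm([
  {"gripper": -1, "linear": [-0.2, 0, -0.2], "twist": [0, 0, 0]},
  {"gripper": -1, "linear": [-0.2, 0, -0.5], "twist": [0, 0, 0]},
  {"gripper": -1, "linear": [0, 0, -0.8], "twist": [0, 0, 0]},
  {"gripper": -1, "linear": [0, 0, -1], "twist": [0, 0, 0]},
  {"gripper": -1, "linear": [0, 0, -1], "twist": [0, 0, 0]},
  {"gripper": 0.4, "linear": [0, 0, -1], "twist": [0, 0, 0]},
  {"gripper": 0.7, "linear": [0, 0, -0.5], "twist": [0, 0, 0]},
  {"gripper": 0.7, "linear": [0, 0, 0], "twist": [0, 0, 0]},
])

```text
clock: 16.6
tool_pos: [0.4516, 0.1238, 0.2205]
tcp_rot: [[-0.856, 0.203, 0.476], [0.181, 0.979, -0.092], [-0.484, 0.007, -0.875]]
wrist_force: [0.1, -0.9, -0.6]
opening: 0.277
```

```bash
python3 - <<'E'
from cell import robot
from h import *
info(robot)
a=robot.camera("scene");b=robot.camera("side");np.savez("pics/scene2.npz",**a);np.savez("pics/side2.npz",**b)
cv2.imwrite("pics/f.png",cv2.hconcat([cv2.resize(a["img"][90:240,150:310,::-1],(400,400)),cv2.resize(b["img"][150:290,220:360,::-1],(400,400))]))
E
```

```text
t 16.6 q [16.8, 4.0, 123.4, -27.4, 29.3, -40.1] caddy [-112.2, 0.2, 220.5] world [0.4516, 0.1238, 0.2205] open 0.277 pitch fwd 29.0 side 0.3 yaw x 168.1 F [0.1, -0.9, -0.6]
```

View pics/f.png

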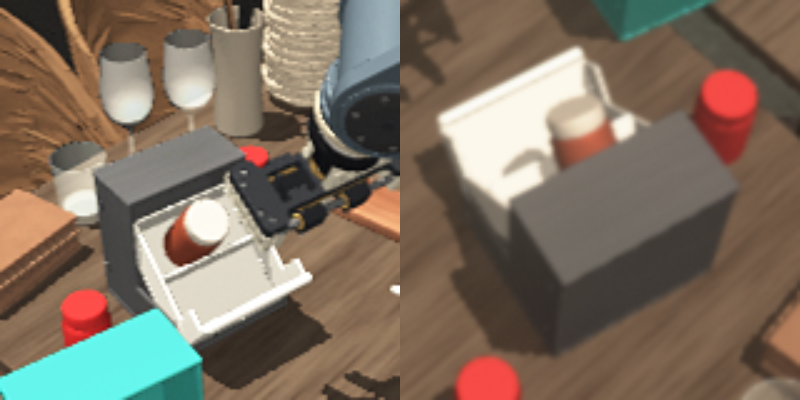

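The left half shows the bin tipped onto its stop, lip at (250,300), with the jar leaning in the back compartment at (195,230). The right half shows the cap, at (578,115), clear of the roof edge.

```bash
python3 - <<'E'
from h import *
from scipy.optimize import least_squares
A=[];B=[]
for n in("scene","side"):
    c=dict(np.load(f"pics/{n}2.npz"));C=cad(pts(c));hs=cv2.cvtColor(c["img"],cv2.COLOR_RGB2HSV)
    r=((hs[...,0]<12)|(hs[...,0]>170))&(hs[...,1]>110)&(abs(C[...,1])<.07)&(C[...,0]>0.01)&(C[...,0]<.13)&(C[...,2]>.06)&(C[...,2]<.2)
    w=(hs[...,1]<70)&(hs[...,2]>110)&(abs(C[...,1])<.075)&(C[...,0]>-.12)&(C[...,0]<-.04)&(C[...,2]>.06)&(C[...,2]<.12)
    X=C[w];k=X[X[:,2]>np.percentile(X[:,2],85)].mean(0);print(n,"lip",np.round(k*1000,1),"tilt",np.degrees(np.arctan2(.012-k[0],k[2]-.02))-5.4,X[:,0].min(), "jar n",r.sum(),np.median(C[r],0))
    A.append(C[r])
for n,X in zip(("scene","side","both"),A+[np.vstack(A)]):
    d=X-[.012,0,.02];best=None
    def f(p,full=False):
        th=p[2];xb=d[:,0]*np.cos(th)+d[:,2]*np.sin(th);return np.hypot(xb-p[0],d[:,1]-p[1])-.029
    s=least_squares(f,[.1,.01,.7],loss='soft_l1',f_scale=.002);print(n,s.x,np.degrees(s.x[2]),np.abs(s.fun).mean())
    s=least_squares(lambda p:f([*p,.7]),[.1,.01],loss='soft_l1',f_scale=.002);th=.7;zb=-d[:,0]*np.sin(th)+d[:,2]*np.cos(th);print("  fixed",s.x,np.abs(s.fun).mean(),np.percentile(zb,[1,99]))
E
```

```text
scene lip [-58.1   3.4  92.6] tilt 38.611172782869566 -0.06613880351823116 jar n 190 [0.050959   0.03772219 0.11724886]
side lip [-54.5   7.6  93.9] tilt 36.60006152097767 -0.062131871585367406 jar n 162 [0.05944718 0.00309265 0.15109745]
scene [0.09740093 0.0124677  0.6809446 ] 39.01525178846539 0.0008699198197472754
  fixed [0.09839689 0.01248732] 0.000883756063757267 [0.00655083 0.08087952]
side [0.10921819 0.01422035 0.90643489] 51.93489372178126 0.0017485209846612568
  fixed [0.09772841 0.01415126] 0.0018317973468702415 [0.05547856 0.07834235]
both [0.09882022 0.0128506  0.71520455] 40.97820239994025 0.0014002967891226061
  fixed [0.09791232 0.01282581] 0.0014078232117158472 [0.00929055 0.07867161]
```

```bash
python3 - <<'E'
from cell import robot
from h import *
want(robot,-3,12.8,212)
E
```

```text
tool units [-3.07, 0.45, 1.97]
```

jog_arm([
  {"gripper": 0.72, "linear": [-0.6, 0.08, 0.3], "twist": [0, 0, 0]},
  {"gripper": 0.72, "linear": [-0.6, 0.08, 0.3], "twist": [0, 0, 0]},
  {"gripper": 0.72, "linear": [-0.6, 0.08, 0.3], "twist": [0, 0, 0]},
  {"gripper": 0.72, "linear": [-0.6, 0.08, 0.4], "twist": [0, 0, 0]},
  {"gripper": 0.72, "linear": [-0.6, 0.08, 0.6], "twist": [0, 0, 0]},
  {"gripper": 0.72, "linear": [-0.07, 0.05, 0.07], "twist": [0, -0.2, 0]},
  {"gripper": 0.72, "linear": [0, 0, 0], "twist": [0, -0.2, 0]},
  {"gripper": 0.72, "linear": [0, 0, 0], "twist": [0, 0, 0]},
])

```text
clock: 17.7
tool_pos: [0.5608, 0.1146, 0.2113]
tcp_rot: [[-0.83, 0.203, 0.519], [0.175, 0.979, -0.103], [-0.529, 0.005, -0.848]]
wrist_force: [-0.5, 0.4, -0.1]
opening: 0.863
```

```bash
python3 - <<'E'
from cell import robot
from h import *
info(robot);want(robot,44.8,12.8,134)
E
```

```text
t 17.7 q [12.4, 14.8, 112.7, -29.3, 25.6, -42.2] caddy [-3.3, 12.8, 211.3] world [0.5608, 0.1146, 0.2113] open 0.863 pitch fwd 32.0 side 0.1 yaw x 168.1 F [-0.5, 0.4, -0.1]
tool units [0.0, -0.01, 3.03]
```

jog_arm([
  {"gripper": 0.72, "linear": [0, 0, 0.6], "twist": [0, 0, 0]},
  {"gripper": 0.72, "linear": [0, 0, 0.6], "twist": [0, 0, 0]},
  {"gripper": 0.72, "linear": [0, 0, 0.6], "twist": [0, 0, 0]},
  {"gripper": 0.72, "linear": [0, 0, 0.5], "twist": [0, 0, 0]},
  {"gripper": 0.72, "linear": [0, 0, 0.4], "twist": [0, 0, 0]},
  {"gripper": 0.72, "linear": [0, 0, 0.33], "twist": [0, 0, 0]},
  {"gripper": 0.72, "linear": [0, 0, 0], "twist": [0, 0, 0]},
  {"gripper": 0.72, "linear": [0, 0, 0], "twist": [0, 0, 0]},
])

```text
clock: 18.7
tool_pos: [0.6085, 0.1056, 0.1362]
tcp_rot: [[-0.829, 0.203, 0.522], [0.175, 0.979, -0.102], [-0.531, 0.007, -0.847]]
wrist_force: [-0.2, -0.8, -0.4]
opening: 0.858
```

```bash
python3 - <<'E'
from cell import robot
from h import *
info(robot);want(robot,44.8,12.8,134)
a=robot.camera("scene");b=robot.camera("side")
cv2.imwrite("pics/g.png",cv2.hconcat([cv2.resize(a["img"][90:240,150:310,::-1],(400,400)),cv2.resize(b["img"][150:290,220:360,::-1],(400,400))]))
E
```

```text
t 18.7 q [10.1, 25.9, 109.8, -39.1, 17.8, -33.3] caddy [45.2, 13.4, 136.2] world [0.6085, 0.1056, 0.1362] open 0.858 pitch fwd 32.1 side 0.2 yaw x 168.1 F [-0.2, -0.8, -0.4]
tool units [0.05, -0.02, 0.05]
```

View pics/g.png

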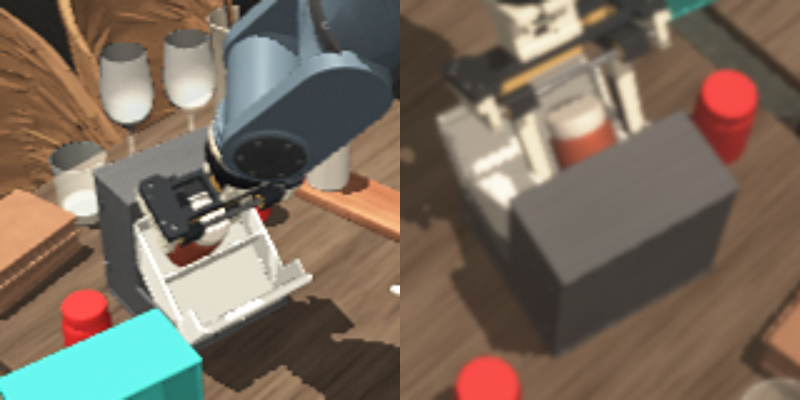

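The fingers straddle the jar, at about (585,125) in the right half, with even gaps. I'm closing on it now.

jog_arm([
  {"gripper": 0.4, "linear": [0.02, 0, 0.05], "twist": [0, 0, 0]},
  {"gripper": 0, "linear": [0, 0, 0], "twist": [0, 0, 0]},
  {"gripper": -1, "linear": [0, 0, 0], "twist": [0, 0, 0]},
  {"gripper": -1, "linear": [0, 0, 0], "twist": [0, 0, 0]},
  {"gripper": -1, "linear": [0, 0, 0], "twist": [0, 0, 0]},
  {"gripper": -1, "linear": [0, 0, 0], "twist": [0, 0, 0]},
  {"gripper": -1, "linear": [0, 0, 0], "twist": [0, 0, 0]},
  {"gripper": -1, "linear": [0, 0, 0], "twist": [0, 0, 0]},
], grip_force=30)

```text
clock: 19.8
tool_pos: [0.6088, 0.1054, 0.1343]
tcp_rot: [[-0.829, 0.203, 0.521], [0.175, 0.979, -0.102], [-0.531, 0.006, -0.847]]
wrist_force: [-0.4, -0.2, 1.5]
opening: 0.618
```

jog_arm([
  {"gripper": -1, "linear": [0.02, 0, -0.15], "twist": [0, 0, 0]},
  {"gripper": -1, "linear": [0.04, 0, -0.3], "twist": [0, 0, 0]},
  {"gripper": -1, "linear": [0.06, 0, -0.4], "twist": [0, 0, 0]},
  {"gripper": -1, "linear": [0.08, 0, -0.6], "twist": [0, 0, 0]},
  {"gripper": -1, "linear": [0.08, 0, -0.6], "twist": [0, 0, 0]},
  {"gripper": -1, "linear": [0.08, 0, -0.6], "twist": [0, 0, 0]},
  {"gripper": -1, "linear": [0.08, 0, -0.6], "twist": [0, 0, 0]},
  {"gripper": -1, "linear": [0, 0, -0.6], "twist": [0, 0, 0]},
])

```text
clock: 20.8
tool_pos: [0.5363, 0.1197, 0.2256]
tcp_rot: [[-0.829, 0.203, 0.52], [0.175, 0.979, -0.102], [-0.53, 0.006, -0.848]]
wrist_force: [0.1, -0.0, -2.1]
opening: 0.618
```

```bash
python3 - <<'E'
from cell import robot
from h import *
info(robot)
E
```

```text
t 20.8 q [13.7, 11.3, 114.9, -29.2, 27.2, -41.4] caddy [-28.4, 12.9, 225.6] world [0.5363, 0.1197, 0.2256] open 0.618 pitch fwd 32.0 side 0.2 yaw x 168.1 F [0.1, -0.0, -2.1]
```

jog_arm([
  {"gripper": -1, "linear": [0, -0.4, 0], "twist": [0, 0.63, 0]},
  {"gripper": -1, "linear": [0, -0.7, 0], "twist": [0, 0.63, 0]},
  {"gripper": -1, "linear": [0, -0.7, 0], "twist": [0, 0.63, 0]},
  {"gripper": -1, "linear": [0, -0.7, 0], "twist": [0, 0.63, 0]},
  {"gripper": -1, "linear": [0, -0.7, 0], "twist": [0, 0.63, 0]},
  {"gripper": -1, "linear": [0, -0.7, 0], "twist": [0, 0.63, 0]},
  {"gripper": -1, "linear": [0, -0.7, 0], "twist": [0, 0.63, 0]},
  {"gripper": -1, "linear": [0, -0.6, 0], "twist": [0, 0.6, 0]},
])

```text
clock: 21.8
tool_pos: [0.5053, -0.0334, 0.2246]
tcp_rot: [[-0.97, 0.202, -0.137], [0.199, 0.979, 0.036], [0.142, 0.008, -0.99]]
wrist_force: [-0.0, -0.0, -3.1]
opening: 0.62
```

```bash
cat >>h.py <<'E'
def jar(robot,cams=("scene",)):
    from scipy.optimize import least_squares
    o=robot.observe();p=np.array(o["tool_pos"]);A=[]
    for n in cams:
        c=robot.camera(n);P=pts(c);hs=cv2.cvtColor(c["img"],cv2.COLOR_RGB2HSV);d=P-p
        r=((hs[...,0]<12)|(hs[...,0]>170))&(hs[...,1]>120)&(np.hypot(d[...,0],d[...,1])<.06)&(d[...,2]>-.085)&(d[...,2]<.03)
        r=cv2.erode(r.astype(np.uint8),np.ones((2,2)))>0
        A.append(d[r])
    X=np.vstack(A);f=lambda q:np.hypot(X[:,0]-q[0]-q[2]*X[:,2],X[:,1]-q[1]-q[3]*X[:,2])-.029
    s=least_squares(f,[0,0,0,0],loss='soft_l1',f_scale=.0015)
    print("jar n",len(X),"at tcp mm",np.round(s.x[:2]*1000,1),"lean deg x,y",np.round(np.degrees(s.x[2:]),1),"zmin,max",np.round(np.percentile(X[:,2],[1,99])*1000,1),"res",np.abs(s.fun).mean())
E
python3 - <<'E'
from cell import robot
from h import *
o=info(robot);jar(robot);R=np.array(o["tcp_rot"])
print("to spot units",R.T@(np.array([.5718,-.2225,.2])-o["tool_pos"])/.03,"worldz in tool",R.T[:,2])
E
```

```text
t 21.8 q [-9.4, 20.3, 96.7, 0.8, 71.1, -88.1] caddy [-28.4, -143.2, 224.6] world [0.5053, -0.0334, 0.2246] open 0.62 pitch fwd -8.1 side 0.5 yaw x 168.4 F [-0.0, -0.0, -3.1]
jar n 331 at tcp mm [-0.9 -0.7] lean deg x,y [ 0.5 -0.8] zmin,max [-61.4   8.9] res 0.0011601171299742772
to spot units [-3.52386223 -5.73143431  0.28122374] worldz in tool [ 0.141782    0.00760816 -0.98986867]
```

jog_arm([
  {"gripper": -1, "linear": [0, 0, 0], "twist": [0.09, 0, -0.6]},
  {"gripper": -1, "linear": [0, 0, 0], "twist": [0.09, 0, -0.6]},
  {"gripper": -1, "linear": [0, 0, 0], "twist": [0.09, 0, -0.6]},
  {"gripper": -1, "linear": [-0.25, -0.9, -0.04], "twist": [0, 0, 0]},
  {"gripper": -1, "linear": [-0.25, -0.9, -0.04], "twist": [0, 0, 0]},
  {"gripper": -1, "linear": [-0.25, -0.9, -0.04], "twist": [0, 0, 0]},
  {"gripper": -1, "linear": [-0.25, -0.9, -0.04], "twist": [0, 0, 0]},
  {"gripper": -1, "linear": [-0.25, -0.9, -0.04], "twist": [0, 0, 0]},
])

```text
clock: 22.85
tool_pos: [0.5505, -0.1661, 0.2247]
tcp_rot: [[-0.989, -0.051, -0.137], [-0.051, 0.999, -0.003], [0.137, 0.004, -0.991]]
wrist_force: [-0.3, 0.3, -2.2]
opening: 0.617
```

```bash
python3 - <<'E'
from cell import robot
from h import *
o=info(robot);R=np.array(o["tcp_rot"])
print("to spot units",R.T@(np.array([.5718,-.2225,.2])-o["tool_pos"])/.03,"worldz in tool",R.T[:,2])
E
```

```text
t 22.85 q [-20.1, 27.1, 86.4, -3.0, 73.9, -112.1] caddy [42.4, -264.3, 224.7] world [0.5505, -0.1661, 0.2247] open 0.617 pitch fwd -7.7 side -1.7 yaw x -177.1 F [-0.3, 0.3, -2.2]
to spot units [-0.71816664 -1.91757592  0.72296863] worldz in tool [ 0.13695177  0.00446248 -0.99056766]
```

jog_arm([
  {"gripper": -1, "linear": [-0.18, -0.48, 0.18], "twist": [0, 0, 0]},
  {"gripper": -1, "linear": [-0.18, -0.48, 0.18], "twist": [0, 0, 0]},
  {"gripper": -1, "linear": [-0.18, -0.48, 0.18], "twist": [0, 0, 0]},
  {"gripper": -1, "linear": [-0.18, -0.48, 0.18], "twist": [0, 0, 0]},
  {"gripper": -1, "linear": [-0.09, 0, 0.66], "twist": [0, 0, 0]},
  {"gripper": -1, "linear": [-0.09, 0, 0.66], "twist": [0, 0, 0]},
  {"gripper": -1, "linear": [-0.09, 0, 0.66], "twist": [0, 0, 0]},
  {"gripper": -1, "linear": [0, 0, 0], "twist": [0, 0, 0]},
])

```text
clock: 23.85
tool_pos: [0.5711, -0.2222, 0.1381]
tcp_rot: [[-0.989, -0.05, -0.14], [-0.05, 0.999, -0.002], [0.14, 0.005, -0.99]]
wrist_force: [0.1, -0.0, -2.0]
opening: 0.62
```

```bash
python3 - <<'E'
from cell import robot
from h import *
o=info(robot);R=np.array(o["tcp_rot"]);jar(robot);jar(robot,("scene","side"))
a=robot.camera("scene");b=robot.camera("side")
cv2.imwrite("pics/i.png",cv2.hconcat([cv2.resize(a["img"][110:200,250:350,::-1],(400,360)),cv2.resize(b["img"][230:340,120:240,::-1],(400,360))]))
E
```

```text
t 23.85 q [-24.2, 36.3, 84.2, -3.7, 66.9, -115.4] caddy [73.6, -315.3, 138.1] world [0.5711, -0.2222, 0.1381] open 0.62 pitch fwd -7.9 side -1.7 yaw x -177.1 F [0.1, -0.0, -2.0]
jar n 213 at tcp mm [-0.6  0.3] lean deg x,y [0.2 1.1] zmin,max [-62.    7.4] res 0.001490694847840637
jar n 406 at tcp mm [-1.3 -0.7] lean deg x,y [-0.3 -0. ] zmin,max [-61.9   8.5] res 0.0010992123990726998
```

View pics/i.png

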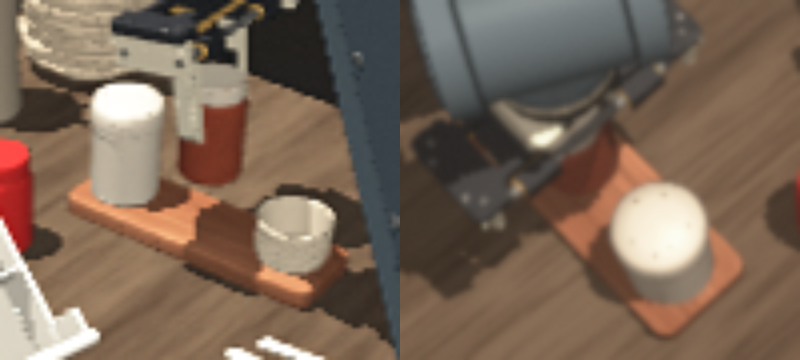

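The left half shows the jar held upright at (212,140), between the shaker (128,145) and the ramekin (295,235). The right half shows it centred across the board. Now I lower it.

jog_arm([
  {"gripper": -1, "linear": [-0.08, 0, 0.4], "twist": [0, 0, 0]},
  {"gripper": -1, "linear": [-0.08, 0, 0.4], "twist": [0, 0, 0]},
  {"gripper": -1, "linear": [-0.06, 0, 0.4], "twist": [0, 0, 0]},
  {"gripper": -1, "linear": [-0.03, 0, 0.2], "twist": [0, 0, 0]},
  {"gripper": -1, "linear": [-0.01, 0, 0.07], "twist": [0, 0, 0]},
  {"gripper": -1, "linear": [0, 0, 0], "twist": [0, 0, 0]},
  {"gripper": -1, "linear": [0, 0, 0], "twist": [0, 0, 0]},
  {"gripper": -1, "linear": [0, 0, 0], "twist": [0, 0, 0]},
])

```text
clock: 25.1
tool_pos: [0.5735, -0.2222, 0.0953]
tcp_rot: [[-0.989, -0.05, -0.137], [-0.05, 0.999, -0.003], [0.137, 0.004, -0.991]]
wrist_force: [0.4, 0.4, -2.2]
opening: 0.617
```

jog_arm([
  {"gripper": -1, "linear": [-0.01, 0, 0.05], "twist": [0, 0, 0]},
  {"gripper": -1, "linear": [-0.01, 0, 0.05], "twist": [0, 0, 0]},
  {"gripper": -1, "linear": [-0.01, 0, 0.05], "twist": [0, 0, 0]},
  {"gripper": -1, "linear": [0, 0, 0.04], "twist": [0, 0, 0]},
  {"gripper": -1, "linear": [0, 0, 0], "twist": [0, 0, 0]},
  {"gripper": -1, "linear": [0, 0, 0], "twist": [0, 0, 0]},
  {"gripper": -1, "linear": [0, 0, 0], "twist": [0, 0, 0]},
  {"gripper": -1, "linear": [0, 0, 0], "twist": [0, 0, 0]},
])

```text
clock: 26.1
tool_pos: [0.5735, -0.2221, 0.0893]
tcp_rot: [[-0.989, -0.05, -0.138], [-0.05, 0.999, -0.003], [0.138, 0.004, -0.99]]
wrist_force: [-0.2, -0.2, -2.6]
opening: 0.621
```

jog_arm([
  {"gripper": -1, "linear": [0, 0, 0.03], "twist": [0, 0, 0]},
  {"gripper": -1, "linear": [0, 0, 0.0], "twist": [0, 0, 0]},
  {"gripper": -1, "linear": [0, 0, 0.03], "twist": [0, 0, 0]},
  {"gripper": -1, "linear": [0, 0, 0], "twist": [0, 0, 0]},
  {"gripper": -1, "linear": [0, 0, 0], "twist": [0, 0, 0]},
  {"gripper": -1, "linear": [0, 0, 0], "twist": [0, 0, 0]},
  {"gripper": -1, "linear": [0, 0, 0], "twist": [0, 0, 0]},
  {"gripper": -1, "linear": [0, 0, 0], "twist": [0, 0, 0]},
])

```text
clock: 27.1
tool_pos: [0.5732, -0.2222, 0.0875]
tcp_rot: [[-0.989, -0.05, -0.138], [-0.05, 0.999, -0.003], [0.138, 0.004, -0.99]]
wrist_force: [-0.5, -1.3, -1.4]
opening: 0.619
```

jog_arm([
  {"gripper": -1, "linear": [0, 0, 0.03], "twist": [0, 0, 0]},
  {"gripper": -1, "linear": [0, 0, 0], "twist": [0, 0, 0]},
  {"gripper": -1, "linear": [0, 0, 0], "twist": [0, 0, 0]},
  {"gripper": -1, "linear": [0, 0, 0], "twist": [0, 0, 0]},
  {"gripper": -1, "linear": [0, 0, 0], "twist": [0, 0, 0]},
  {"gripper": -1, "linear": [0, 0, 0], "twist": [0, 0, 0]},
  {"gripper": -1, "linear": [0, 0, 0], "twist": [0, 0, 0]},
  {"gripper": -1, "linear": [0, 0, 0], "twist": [0, 0, 0]},
])

```text
clock: 28.1
tool_pos: [0.5731, -0.2221, 0.0866]
tcp_rot: [[-0.989, -0.05, -0.138], [-0.05, 0.999, -0.003], [0.138, 0.004, -0.99]]
wrist_force: [-0.4, 0.4, -1.9]
opening: 0.622
```

jog_arm([
  {"gripper": -1, "linear": [0, 0, 0.03], "twist": [0, 0, 0]},
  {"gripper": -1, "linear": [0, 0, 0], "twist": [0, 0, 0]},
  {"gripper": -1, "linear": [0, 0, 0.03], "twist": [0, 0, 0]},
  {"gripper": -1, "linear": [0, 0, 0], "twist": [0, 0, 0]},
  {"gripper": -1, "linear": [0, 0, 0], "twist": [0, 0, 0]},
  {"gripper": -1, "linear": [0, 0, 0], "twist": [0, 0, 0]},
  {"gripper": -1, "linear": [0, 0, 0], "twist": [0, 0, 0]},
  {"gripper": -1, "linear": [0, 0, 0], "twist": [0, 0, 0]},
])

```text
clock: 29.1
tool_pos: [0.5728, -0.2221, 0.0848]
tcp_rot: [[-0.989, -0.05, -0.138], [-0.05, 0.999, -0.003], [0.138, 0.004, -0.99]]
wrist_force: [-0.3, -0.9, -2.5]
opening: 0.618
```

jog_arm([
  {"gripper": -1, "linear": [0, 0, 0.03], "twist": [0, 0, 0]},
  {"gripper": -1, "linear": [0, 0, 0], "twist": [0, 0, 0]},
  {"gripper": -1, "linear": [0, 0, 0.03], "twist": [0, 0, 0]},
  {"gripper": -1, "linear": [0, 0, 0], "twist": [0, 0, 0]},
  {"gripper": -1, "linear": [0, 0, 0], "twist": [0, 0, 0]},
  {"gripper": -1, "linear": [0, 0, 0], "twist": [0, 0, 0]},
  {"gripper": -1, "linear": [0, 0, 0], "twist": [0, 0, 0]},
  {"gripper": -1, "linear": [0, 0, 0], "twist": [0, 0, 0]},
])

```text
clock: 30.1
tool_pos: [0.5731, -0.2222, 0.0846]
tcp_rot: [[-0.989, -0.05, -0.137], [-0.05, 0.999, -0.003], [0.137, 0.004, -0.991]]
wrist_force: [-2.5, 1.5, 12.6]
opening: 0.618
```

```bash
python3 - <<'E'
from cell import robot
from h import *
info(robot);jar(robot,("scene","side"))
a=robot.camera("scene")
cv2.imwrite("pics/j.png",cv2.resize(a["img"][120:200,255:345,::-1],(720,640))[:600])
E
```

```text
t 30.1 q [-24.1, 40.3, 85.6, -3.8, 61.2, -114.9] caddy [75.6, -314.9, 84.6] world [0.5731, -0.2222, 0.0846] open 0.618 pitch fwd -7.7 side -1.8 yaw x -177.1 F [-2.5, 1.5, 12.6]
jar n 751 at tcp mm [-2.4 -2.1] lean deg x,y [-3.2 -3.6] zmin,max [-79.4   7.3] res 0.0074747396567422545
```

Contact at +12.6 N. I ease off 1.2 mm and release.

jog_arm([
  {"gripper": -1, "linear": [0, 0, -0.04], "twist": [0, 0, 0]},
  {"gripper": -1, "linear": [0, 0, 0], "twist": [0, 0, 0]},
  {"gripper": 0.3, "linear": [0, 0, 0], "twist": [0, 0, 0]},
  {"gripper": 0.4, "linear": [0, 0, 0], "twist": [0, 0, 0]},
  {"gripper": 0.5, "linear": [0, 0, 0], "twist": [0, 0, 0]},
  {"gripper": 0.6, "linear": [0, 0, 0], "twist": [0, 0, 0]},
  {"gripper": 0.7, "linear": [0, 0, 0], "twist": [0, 0, 0]},
  {"gripper": 0.7, "linear": [0, 0, 0], "twist": [0, 0, 0]},
])

```text
clock: 31.25
tool_pos: [0.5728, -0.2221, 0.0842]
tcp_rot: [[-0.989, -0.05, -0.138], [-0.05, 0.999, -0.003], [0.138, 0.004, -0.99]]
wrist_force: [0.4, -0.9, 0.4]
opening: 0.847
```

jog_arm([
  {"gripper": 0.7, "linear": [0.05, 0, -0.4], "twist": [0, 0, 0]},
  {"gripper": 0.7, "linear": [0.1, 0, -0.7], "twist": [0, 0, 0]},
  {"gripper": 0.7, "linear": [0.14, 0, -1], "twist": [0, 0, 0]},
  {"gripper": 0.7, "linear": [0.14, 0, -1], "twist": [0, 0, 0]},
  {"gripper": 0.7, "linear": [0.14, 0, -1], "twist": [0, 0, 0]},
  {"gripper": 0.0, "linear": [0.14, 0, -1], "twist": [0, 0.3, 0]},
  {"gripper": -1, "linear": [0, 0, 0], "twist": [0, -0.7, 0]},
  {"gripper": -1, "linear": [0, 0, 0], "twist": [0, -0.6, 0]},
])

```text
clock: 32.25
tool_pos: [0.573, -0.2227, 0.24]
tcp_rot: [[-0.999, -0.05, 0.005], [-0.05, 0.999, 0.003], [-0.006, 0.003, -1.0]]
wrist_force: [0.2, 0.6, -0.9]
opening: 0.578
```

```bash
python3 - <<'E'
from cell import robot
from h import *
from scipy.optimize import least_squares
info(robot)
a=robot.camera("scene");b=robot.camera("side")
cv2.imwrite("pics/j.png",cv2.hconcat([cv2.resize(a["img"][90:230,200:360,::-1],(400,350)),cv2.resize(b["img"][230:340,120:240,::-1],(400,350))]))
P=pts(a);hs=cv2.cvtColor(a["img"],cv2.COLOR_RGB2HSV);d=P-[.572,-.2225,0]
r=((hs[...,0]<12)|(hs[...,0]>170))&(hs[...,1]>120)&(np.hypot(d[...,0],d[...,1])<.04)&(d[...,2]>.03)&(d[...,2]<.1)
X=d[r];s=least_squares(lambda q:np.hypot(X[:,0]-q[0]-q[2]*(X[:,2]-.06),X[:,1]-q[1]-q[3]*(X[:,2]-.06))-.029,[0]*4,loss='soft_l1',f_scale=.0015)
print(r.sum(),s.x,np.degrees(s.x[2:]),X[:,2].max())
for n,xy,hi in(("ram",(.481,-.228),.08),("shk",(.658,-.217),.14)):
    for c in(a,b):
        Q=pts(c);d=Q-[*xy,0];m=(np.hypot(d[...,0],d[...,1])<.045)&(Q[...,2]>.045)&(Q[...,2]<hi);(x,y),rr=cv2.minEnclosingCircle((Q[m][:,:2]*1000).astype(np.float32));print(n,m.sum(),x,y,rr)
C=cad(P);w=(hs[...,1]<70)&(hs[...,2]>110)&(abs(C[...,1])<.075)&(C[...,0]>-.12)&(C[...,0]<-.0)&(C[...,2]>.06)&(C[...,2]<.13)
X=C[w];k=X[X[:,2]>np.percentile(X[:,2],85)].mean(0);print("lip",k,"tilt",np.degrees(np.arctan2(.012-k[0],k[2]-.02))-5.4)
E
```

```text
t 32.25 q [-25.7, 26.6, 84.5, 0.3, 68.7, -118.7] caddy [75.6, -315.4, 240.0] world [0.573, -0.2227, 0.24] open 0.578 pitch fwd 0.3 side 0.3 yaw x -177.1 F [0.2, 0.6, -0.9]
256 [ 0.00011961 -0.00044782  0.00620516 -0.02137788] [ 0.35552932 -1.22486254] 0.09727478757225917
ram 156 480.0736083984375 -228.48837280273438 36.28602981567383
ram 90 482.7755126953125 -228.5761260986328 33.86566925048828
shk 425 658.7713012695312 -213.44508361816406 35.139591217041016
shk 858 661.1277465820312 -217.4467010498047 35.19965744018555
lip [-0.05731225  0.00143458  0.09263801] tilt 38.25785676737874
```

View pics/j.png

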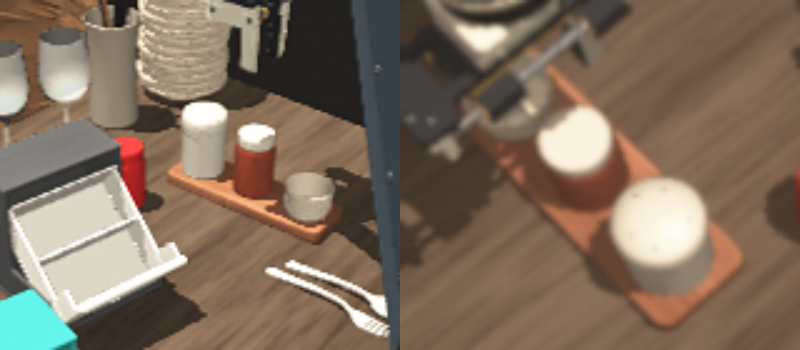

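The left half shows the jar upright on the board at (255,165), with the shaker at (203,140) and the ramekin at (310,198) unmoved. The bin is open and empty. Next I push the bin shut.

jog_arm([
  {"gripper": -1, "linear": [0, 0, 0], "twist": [0, 0, 0.6]},
  {"gripper": -1, "linear": [0, 0, 0], "twist": [0, 0, 0.6]},
  {"gripper": -1, "linear": [0, 0, 0], "twist": [0, 0, 0.6]},
  {"gripper": -1, "linear": [0.56, 0.95, 0], "twist": [0, 0, 0]},
  {"gripper": -1, "linear": [0.56, 0.95, 0], "twist": [0, 0, 0]},
  {"gripper": -1, "linear": [0.56, 0.95, 0], "twist": [0, 0, 0]},
  {"gripper": -1, "linear": [0.56, 0.95, 0], "twist": [0, 0, 0]},
  {"gripper": -1, "linear": [0.56, 0.95, 0], "twist": [0, 0, 0]},
])

```text
clock: 33.35
tool_pos: [0.5188, -0.0653, 0.2398]
tcp_rot: [[-0.98, 0.2, -0.0], [0.2, 0.98, 0.003], [0.001, 0.003, -1.0]]
wrist_force: [0.2, 0.1, -0.3]
opening: 0.006
```

jog_arm([
  {"gripper": -1, "linear": [0.56, 0.95, 0], "twist": [0, 0, 0]},
  {"gripper": -1, "linear": [0.56, 0.95, 0], "twist": [0, 0, 0]},
  {"gripper": -1, "linear": [0.56, 0.95, 0], "twist": [0, 0, 0]},
  {"gripper": -1, "linear": [0.56, 0.95, 0], "twist": [0, 0, 0]},
  {"gripper": -1, "linear": [0.56, 0.95, 0], "twist": [0, 0, 0]},
  {"gripper": -1, "linear": [0.56, 0.95, 0], "twist": [0, 0, 0]},
  {"gripper": -1, "linear": [0, 0, 0], "twist": [0, 0, 0]},
  {"gripper": -1, "linear": [0, 0, 0], "twist": [0, 0, 0]},
])

```text
clock: 34.35
tool_pos: [0.4548, 0.1211, 0.2402]
tcp_rot: [[-0.98, 0.2, 0.001], [0.2, 0.98, 0.003], [-0.0, 0.003, -1.0]]
wrist_force: [-0.9, -0.3, 0.0]
opening: 0.007
```

```bash
python3 - <<'E'
from cell import robot
from h import *
info(robot);want(robot,-110,0,89)
E
```

```text
t 34.35 q [9.1, 11.6, 105.8, 0.2, 62.6, -69.4] caddy [-108.5, -1.9, 240.2] world [0.4548, 0.1211, 0.2402] open 0.007 pitch fwd 0.0 side 0.2 yaw x 168.5 F [-0.9, -0.3, 0.0]
tool units [0.05, 0.05, 5.04]
```

jog_arm([
  {"gripper": -1, "linear": [0, 0, 1], "twist": [0, 0, 0]},
  {"gripper": -1, "linear": [0, 0, 1], "twist": [0, 0, 0]},
  {"gripper": -1, "linear": [0, 0, 1], "twist": [0, 0, 0]},
  {"gripper": -1, "linear": [0, 0, 1], "twist": [0, 0, 0]},
  {"gripper": -1, "linear": [0, 0, 0.9], "twist": [0, 0, 0]},
  {"gripper": -1, "linear": [-0.5, 0, 0.1], "twist": [0, 0, 0]},
  {"gripper": -1, "linear": [-0.3, 0, 0], "twist": [0, 0, 0]},
  {"gripper": -1, "linear": [0, 0, 0], "twist": [0, 0, 0]},
])

```text
clock: 35.35
tool_pos: [0.4796, 0.1169, 0.0909]
tcp_rot: [[-0.98, 0.201, 0.003], [0.201, 0.98, 0.004], [-0.002, 0.005, -1.0]]
wrist_force: [-0.9, 1.0, 0.1]
opening: 0.007
```

jog_arm([
  {"gripper": -1, "linear": [-0.25, 0, 0], "twist": [0, 0, 0]},
  {"gripper": -1, "linear": [-0.25, 0, 0], "twist": [0, 0, 0]},
  {"gripper": -1, "linear": [-0.25, 0, 0], "twist": [0, 0, 0]},
  {"gripper": -1, "linear": [-0.25, 0, 0], "twist": [0, 0, 0]},
  {"gripper": -1, "linear": [-0.25, 0, 0], "twist": [0, 0, 0]},
  {"gripper": -1, "linear": [-0.25, 0, 0], "twist": [0, 0, 0]},
  {"gripper": -1, "linear": [0, 0, 0], "twist": [0, 0, 0]},
  {"gripper": -1, "linear": [0, 0, 0], "twist": [0, 0, 0]},
])

```text
clock: 36.35
tool_pos: [0.5224, 0.1082, 0.09]
tcp_rot: [[-0.98, 0.2, 0.002], [0.2, 0.98, 0.004], [-0.001, 0.004, -1.0]]
wrist_force: [-0.7, -0.6, -0.9]
opening: 0.004
```

```bash
python3 - <<'E'
from cell import robot
from h import *
info(robot);want(robot,-14,0,89)
E
```

```text
t 36.35 q [6.6, 29.9, 103.9, 0.3, 46.1, -72.1] caddy [-39.6, -1.1, 90.0] world [0.5224, 0.1082, 0.09] open 0.004 pitch fwd 0.1 side 0.2 yaw x 168.5 F [-0.7, -0.6, -0.9]
tool units [-0.85, 0.04, 0.03]
```

jog_arm([
  {"gripper": -1, "linear": [-0.2, 0, 0], "twist": [0, 0, 0]},
  {"gripper": -1, "linear": [-0.2, 0, 0], "twist": [0, 0, 0]},
  {"gripper": -1, "linear": [-0.2, 0, 0], "twist": [0, 0, 0]},
  {"gripper": -1, "linear": [-0.2, 0, 0], "twist": [0, 0, 0]},
  {"gripper": -1, "linear": [-0.05, 0, 0], "twist": [0, 0, 0]},
  {"gripper": -1, "linear": [-0.05, 0, 0], "twist": [0, 0, 0]},
  {"gripper": -1, "linear": [0, 0, 0], "twist": [0, 0, 0]},
  {"gripper": -1, "linear": [0, 0, 0], "twist": [0, 0, 0]},
])

```text
clock: 37.35
tool_pos: [0.547, 0.1031, 0.0898]
tcp_rot: [[-0.98, 0.2, -0.003], [0.2, 0.98, 0.004], [0.004, 0.003, -1.0]]
wrist_force: [-13.1, 2.8, 8.7]
opening: 0.009
```

```bash
python3 - <<'E'
from cell import robot
from h import *
info(robot);lip(robot)
E
```

```text
t 37.35 q [5.8, 32.0, 100.2, 0.3, 48.0, -72.9] caddy [-14.6, -1.2, 89.8] world [0.547, 0.1031, 0.0898] open 0.009 pitch fwd -0.2 side 0.2 yaw x 168.5 F [-13.1, 2.8, 8.7]
lip [ -2.4  27.  118. ] tilt 2.9
```

jog_arm([
  {"gripper": -1, "linear": [-0.05, 0, 0], "twist": [0, 0, 0]},
  {"gripper": -1, "linear": [-0.05, 0, 0], "twist": [0, 0, 0]},
  {"gripper": -1, "linear": [0, 0, 0], "twist": [0, 0, 0]},
  {"gripper": -1, "linear": [0, 0, 0], "twist": [0, 0, 0]},
  {"gripper": -1, "linear": [0, 0, 0], "twist": [0, 0, 0]},
  {"gripper": -1, "linear": [0, 0, 0], "twist": [0, 0, 0]},
  {"gripper": -1, "linear": [0, 0, 0], "twist": [0, 0, 0]},
  {"gripper": -1, "linear": [0, 0, 0], "twist": [0, 0, 0]},
])

```text
clock: 38.4
tool_pos: [0.5471, 0.103, 0.0896]
tcp_rot: [[-0.98, 0.2, -0.01], [0.2, 0.98, 0.004], [0.01, 0.002, -1.0]]
wrist_force: [-30.3, 7.1, 21.9]
opening: 0.003
```

```bash
python3 - <<'E'
from cell import robot
from h import *
info(robot);lip(robot)
E
```

```text
t 38.4 q [5.7, 32.1, 99.9, 0.4, 48.5, -73.0] caddy [-14.5, -1.3, 89.6] world [0.5471, 0.103, 0.0896] open 0.003 pitch fwd -0.6 side 0.1 yaw x 168.5 F [-30.3, 7.1, 21.9]
lip [ -3.1  24.1 118.3] tilt 3.3
```

jog_arm([
  {"gripper": -1, "linear": [0.1, 0, 0], "twist": [0, 0, 0]},
  {"gripper": -1, "linear": [0.5, 0, 0], "twist": [0, 0, 0]},
  {"gripper": -1, "linear": [1, 0, 0], "twist": [0, 0, 0]},
  {"gripper": -1, "linear": [1, 0, 0], "twist": [0, 0, 0]},
  {"gripper": -1, "linear": [0, 0, -1], "twist": [0, 0, 0]},
  {"gripper": -1, "linear": [0, 0, -1], "twist": [0, 0, 0]},
  {"gripper": -1, "linear": [0, 0, -1], "twist": [0, 0, 0]},
  {"gripper": -1, "linear": [0, 0, -1], "twist": [0, 0, 0]},
])

```text
clock: 39.45
tool_pos: [0.4749, 0.1173, 0.2109]
tcp_rot: [[-0.98, 0.2, 0.002], [0.2, 0.98, 0.004], [-0.001, 0.004, -1.0]]
wrist_force: [0.6, -0.6, 0.5]
opening: 0.006
```

```bash
python3 - <<'E'
from cell import robot
from h import *
info(robot)
for n in("scene","side"):
    c0=dict(np.load(f"pics/{n}0.npz"));c1=robot.camera(n)
    for c in(c0,c1):
        C=cad(pts(c));hs=cv2.cvtColor(c["img"],cv2.COLOR_RGB2HSV)
        w=(hs[...,1]<60)&(hs[...,2]>120)&(abs(C[...,1])<.06)&(C[...,0]>-.06)&(C[...,0]<.03)&(C[...,2]>.06)&(C[...,2]<.13)
        X=C[w];print(n,len(X),np.median(X,0),X[X[:,2]>np.percentile(X[:,2],80)].mean(0),np.percentile(X[:,0],2))
    if n=="scene":
        A=[cv2.resize(c["img"][120:230,180:290,::-1],(400,400)) for c in(c0,c1)]
cv2.imwrite("pics/k.png",cv2.hconcat(A))
E
```

```text
t 39.45 q [8.3, 15.5, 105.2, 0.2, 59.1, -70.3] caddy [-88.1, -1.6, 210.9] world [0.4749, 0.1173, 0.2109] open 0.006 pitch fwd 0.1 side 0.3 yaw x 168.5 F [0.6, -0.6, 0.5]
scene 535 [-0.00166707  0.00107401  0.09302766] [-0.00203345  0.0006332   0.11855172] -0.005862419036122209
scene 541 [-0.00162261  0.00269615  0.09270091] [-0.0020463   0.00210113  0.1183667 ] -0.005973758112369483
side 522 [0.00436738 0.00032408 0.09802052] [ 0.00333387 -0.00042993  0.12077714] -0.001816344902909803
side 527 [0.00439883 0.00019775 0.09832511] [ 0.00357683 -0.00138526  0.12103744] -0.002233145600470792
```

View pics/k.png

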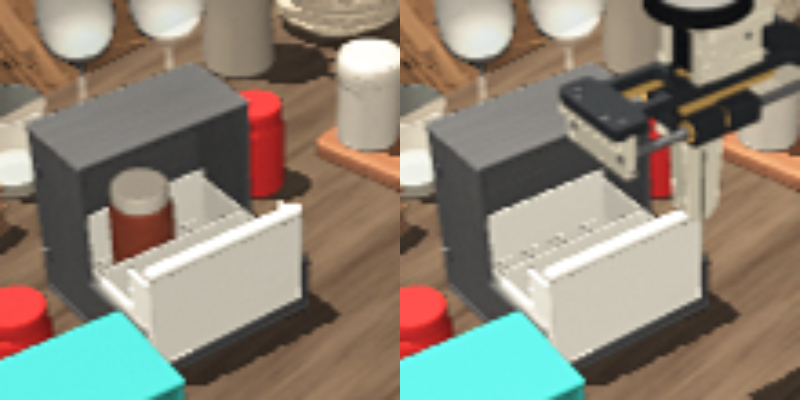

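Before (left) and after (right), the lip line sits in the same place, about (620,245) against (220,245), and the lip positions agree within 0.3 mm in depth. The bin is shut and empty, and the arm is clear, so I hand in.

```bash
python3 -c "
from cell import robot
print(robot.finish_job())"
```

```text
the job is handed in; nothing more can be done
None
```

The job is done and handed in at about 39.5 s of the 69 s allowed. The bin was tipped onto its stop, the jar was set upright on the middle of the board, and the empty bin was pushed shut.

**Last checks**
- **Jar:** it stands within about 1 mm of the board's middle and leans about 1°. It touched down at 12.6 N, and I eased off before releasing it.
- **Ramekin and shaker:** after the release both were within about 2 mm of their first positions, which is measurement scatter.
- **Bin:** its lip is back within 0.3 mm of where it was before opening, in both cameras. It was pushed against its shut stop at about 38 N wrist force.
- **Arm:** it ended clear of everything.

**What went wrong or disagreed**
- **First tilt:** it stopped at about 26° because joint 6 hit its range limit. I backed out, half-turned the gripper and finished the tilt.
- **Stop force:** pressing the open bin onto its stop briefly read about 43 N at the wrist, through the fingertips.
- **Tilt readings:** the lip readings gave 37 to 39°, against 40.1° nominal for the stop. The jar's own lean read about 40°, and the bin would not go further.
- **Not usable:** lip readings taken while the fingers were near it, and the jar fit taken at touchdown, were spoiled by neighbouring surfaces, so I discarded them.

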